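Bring the red-ringed tool to the loading pointer of a tool carousel and hold it there

ROBOT

A 6-joint arm with a two-finger parallel gripper is mounted at the origin on a cart in front of the work surface, level with it; the furniture and walls round the work are solid. World frame = base frame: x ahead of the robot, y to its left, z up, the work surface at z = 0. Lengths are in mm, angles in rad, forces in N, time in s.
With the tool pointing down it reaches from about 275 to 825 mm from the base axis. Payload 5.2 kg.
Tool frame: the origin (TCP) lies between the finger pads, 19 mm behind the fingertips; this is the grasp point; z points along the fingers, y is the line along which they close (so a half turn about z gives the same grasp; the last joint's range is limited). The gripper opens to 93 mm and grips with 3 to 60 N. Pads are 15 mm wide; open, the fingers measure 128 mm over their backs; the gripper's body (75 mm by 188 mm) begins 65 mm behind the grasp point.
Start: joints at [-0.203, 0.259, 1.535, -0, 1.348, -0.203], TCP at [550.005, 0.023, 237.453] pointing down, gripper open.
Joint ranges: [-3.14, 3.14], [-0.91, 2.08], [0.19, 2.58], [-1.22, 4.36], [0.22, 2.71], [-3.12, 3.12]. Speed limits (rad/s): [2.57, 2.57, 3.14, 3.14, 3.14, 3.14].

INTERFACE

Orientations are given as [roll, pitch, yaw] about the fixed x, y, z axes, in that order (R = Rz(yaw) Ry(pitch) Rx(roll)).
In Python, from bench import robot, imaging, hand gives the robot as it stands (robot), with the cameras (imaging) and the gripper (hand). Calls block until the motion is done:
- robot.move_ptp(position, orientation): joint-space move of the TCP to a pose.
- robot.move_linear(position, ori=None, speed=150, f_stop=None): straight line of the TCP; ori=None keeps the orientation; speed is the mean speed in mm/s. With f_stop (N) it stops when the force on the tool has changed by that much, and returns True; else False.
- robot.move_j(angles): joint-space move.
- hand.move_gripper(opening): opening from 0.0 (shut) to 1.0 (fully open); the grip force is fixed at half the most; returns when the fingers have stopped.
- robot.sleep(seconds).
- robot.inverse_kinematics(position, orientation): joint angles nearest the present ones, or None.
- imaging.get_image(name): name is "scene" or "side" or "wrist"; returns a dict with "img" (480x640x3 uint8, blue, green, red), "fovy" (degrees; the focal length in pixels is half the picture's height over the tangent of half this angle, whatever the lens; pixels are square), "cx", "cy" (the principal point, pixels), "eye" and "orientation" of the camera in the world. Camera axes: x right, y down, z forward; pixel columns grow to the right and rows downward; lengths in mm; the calibration is good to about 2 mm. A picture is of the moment at which its call begins. There is no depth.
A pose or a line that the arm cannot do raises robot.MotionError and nothing moves.
- robot.hand_in(): hands the job in; it is judged then, once.
Readings, each from a call of its own:
- robot.current_t(): time.
- robot.current_qpos(): joint angles.
- robot.current_joint_vel(): joint speeds.
- robot.current_joint_efforts(): joint torques, N m.
- robot.current_tcp_pos(): TCP position.
- robot.current_eef_rot(): TCP orientation.
- robot.current_contact_force(): force on the tool from outside, world axes, zero at the start.
- robot.current_ft_torque(): the same for the moment, N m.
- robot.current_gripper_width(): opening from 0.0 (shut) to 1.0 (fully open).
- robot.current_finger_force(): force on a finger pad.
Only numpy, scipy, OpenCV 4.12 (cv2) and the standard library are available. Lean on these libraries where they do the work, as an engineer would, in place of code of your own. Each camera call takes 0.05 s, during which the arm holds its last target. There are 200 camera calls.

TASK

The tool carousel is pinned in its parked position: pull the long orange-knobbed lock pin up out of the brass sleeve and stand it in the steel parking tube at the side of the stand. Then grip the black T-handle on the hub, turn the carousel until the tool holder with the red ring stands squarely at the yellow loading pointer, and finish still gripping the T-handle so that the carousel cannot turn while I swap that tool. Touch none of the tool holders and leave the other things on the bench where they are.

Things in the scene. Friction and masses are not known exactly. Their poses are not given: they have to be found in the camera images.
- tool_stand: Fixed stand of the carousel: grey plate 280 x 345 x 12 mm (x, y, z), on the bench, in varying place and yaw. Origin: on the bench surface, directly below the carousel's axis; its -x axis points to the yellow loading pointer, its -y axis to the pin's sleeve and, beyond it, the parking tube.
- pointer (a point): Top of the yellow loading pointer (12 mm wide, its tip 49 mm above the bench) on the front of the stand, 148.5 mm from the carousel's axis along the stand's -x. The holder at the pointer lies on the line from the axis to this point.
- carousel: The turning part; origin on its upright axis at bench height. Parked, its axes are those of the stand; pin out, it turns 3.1 rad either way with light friction (0.15 N m) and stays where left. Disc of 130 mm radius, top 25 mm above the bench; six black cups 57 mm wide, 42 mm high, 60 degrees apart at 95 mm radius; parked, an empty one is at the pointer, another at the back.
- turn_handle (a point): Black T-handle: a bar 94 x 15 x 28 mm (x, y, z) on top of the hub column (26 mm thick), turning with the carousel. This point: the middle of the bar, on the carousel's axis, 188 mm above the bench. The bar lies along the carousel's (and this point's) x axis, so it is pinched from above across y (15 mm).
- lock_pin: Loose 0.15 kg pin, 204 mm long: steel shaft of 12 mm diameter, tapered tip, orange cylindrical knob 25 mm in diameter, 44 mm high on top. Origin: the tip; z towards the knob (knob's middle at z = 182 mm). It stands in the brass sleeve (outside 23 mm, top 75 mm above the bench) 105 mm from the axis on the stand's -y, and in a hole below; tip 2 mm above the bench. It is out after rising 75 mm.
- park_mouth (a point): Centre of the mouth of the steel parking tube, fixed on the stand 165 mm from the axis along the stand's -y. Mouth 75 mm above the bench, bore 16 mm, 63 mm deep: the pin's tip then rests 12 mm above the bench.
- holder_red: Steel taper tool holder with a red plastic ring (40 mm diameter, 53 to 65 mm above its foot); 46 mm in diameter, 120 mm high, 0.75 kg. It stands loose in a pocket of the carousel, top 145 mm above the bench. Origin: centre of its foot. Its pocket varies: at the start 60 or 120 degrees either side of the pointer. This is the tool to bring to the pointer.
- holder_blue: Steel taper tool holder with a blue plastic ring (40 mm diameter, 53 to 65 mm above its foot); 46 mm in diameter, 120 mm high, 0.75 kg. It stands loose in a pocket of the carousel, top 145 mm above the bench. Origin: centre of its foot. Its pocket varies: at the start 60 or 120 degrees either side of the pointer.
- holder_green: Steel taper tool holder with a green plastic ring (40 mm diameter, 53 to 65 mm above its foot); 46 mm in diameter, 120 mm high, 0.75 kg. It stands loose in a pocket of the carousel, top 145 mm above the bench. Origin: centre of its foot. Its pocket varies: at the start 60 or 120 degrees either side of the pointer.
- holder_yellow: Steel taper tool holder with a yellow plastic ring (40 mm diameter, 53 to 65 mm above its foot); 46 mm in diameter, 120 mm high, 0.75 kg. It stands loose in a pocket of the carousel, top 145 mm above the bench. Origin: centre of its foot. Its pocket varies: at the start 60 or 120 degrees either side of the pointer.
- bottle: Bystander: white cleaner bottle, 63 mm in diameter, 185 mm high; origin under its centre.
- bit_box: Bystander: blue case 64 x 100 x 38 mm; origin under its centre.
- spare_collet: Bystander: steel collet, 26 mm in diameter, 34 mm high; origin under its centre.

How it is judged (in metres and radians):
On the way, in this order (a step that is already met when the one before it is completed fails the run):
1. the lock pin is pulled up clear of the brass sleeve (z of lock_pin in the frame of tool_stand above 0.077 m), for 0.1 s.
2. the lock pin stands in the parking tube and is let go (horizontal distance between lock_pin and park_mouth below 0.012 m and z of lock_pin in the frame of tool_stand below 0.03 m and angle between lock_pin's own z axis and vertical below 0.2 rad and contact force between the arm and lock_pin below 0.3 N), for 0.2 s.
3. the red-ringed holder stands at the pointer with the T-handle gripped (x of holder_red in the frame of tool_stand below -0.08 m and y of holder_red in the frame of tool_stand between -0.007 and 0.007 m and contact force between the fingers and carousel above 8 N and distance between the grasp point and turn_handle below 0.05 m), for 0.2 s.
At the end, for the whole second after the job is handed in: The red-ringed holder is within 7 mm of the line from the axis to the pointer, on the pointer's side; the carousel rests (under 0.05 rad/s); the fingers still grip the T-handle (over 8 N, TCP within 50 mm of the bar's middle); the lock pin stands in the parking tube, let go (all of step 2 and all of step 3 and angular speed of carousel below 0.05 rad/s); the arm keeps its last pose, push and grip.
It fails at once if a tool holder is touched by the robot (contact force between any of the arm, the fingers and holder_red above 2 N or contact force between any of the arm, the fingers and holder_blue above 2 N or contact force between any of the arm, the fingers and holder_green above 2 N or contact force between any of the arm, the fingers and holder_yellow above 2 N).
It fails at once if a tool holder tips in or leaves its pocket (angle between any of holder_red, holder_blue, holder_green, holder_yellow's own z axis and vertical above 0.3 rad).
It fails at once if a bystander is moved by more than 30 mm (distance of any of bottle, bit_box, spare_collet from where it was at the start of the episode above 0.03 m).
It also fails if it takes over 58 s, if anything falls off the work surface, if the arm or the gripper's body presses on something with over 40 N, if the wrist force passes 120 N, or if a joint passes its speed limit or range.

## Working session

There is one attempt and no reset: what is moved stays moved. The work goes in short steps, each a Python script; the robot and the scene stay as the last script left them, time stands still between calls to the robot, and variables do not carry over. Pictures are saved under pics/ and viewed, at most 10 in all, crops included, and the job is handed in when it is done.

```bash
mkdir -p pics; ls; python3 - <<'E'
from bench import robot, imaging, hand
import cv2
for n in ["scene","side","wrist"]:
    d=imaging.get_image(n); cv2.imwrite(f"pics/{n}0.png",d["img"])
    print(n,{k:v for k,v in d.items() if k!="img"})
print(robot.current_t(),robot.current_eef_rot())
E
```

```text
bench.py
pics
scene {'fovy': 52.76475278642623, 'cx': 315.26403136972976, 'cy': 231.3214536764714, 'eye': array([ 125.40114052, -810.47394227, 1004.69605939]), 'orientation': array([-2.4001282 ,  0.00970816, -0.51984874])}
side {'fovy': 43.613404853433764, 'cx': 312.06353814719523, 'cy': 243.0456653433456, 'eye': array([   17.4955554 , -1084.11332301,   623.56341073]), 'orientation': array([-1.99569055,  0.01168081, -0.4543459 ])}
wrist {'fovy': 58.58426037518756, 'cx': 321.80920205867574, 'cy': 242.01166613257905, 'eye': array([549.77341855,  76.4838529 , 382.96056008]), 'orientation': array([2.86342510e+00, 1.98376312e-03, 3.04113519e-04])}
0.15 [-3.14019745e+00 -2.64748128e-04  1.57084057e+00]
```

View pics/scene0.png

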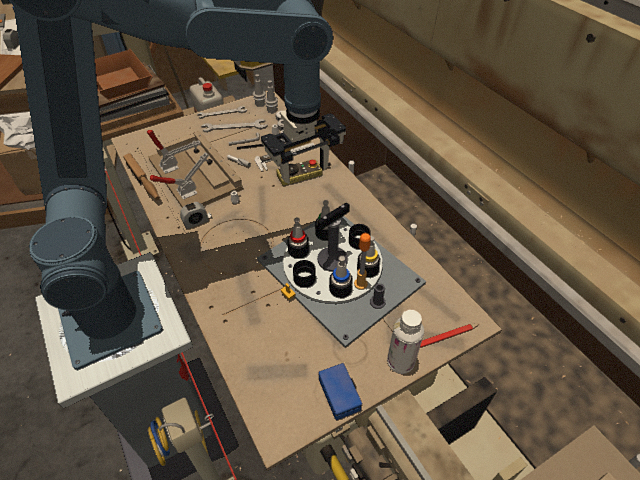

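View pics/side0.png

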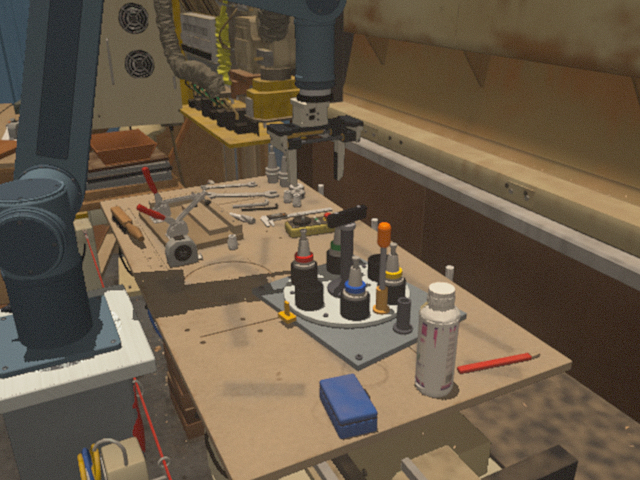

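View pics/wrist0.png

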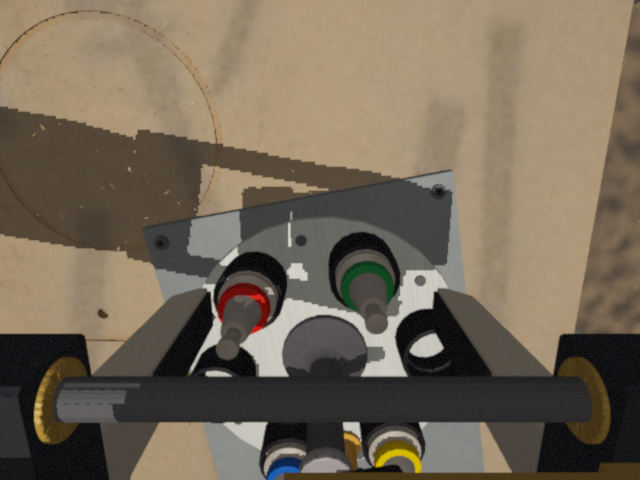

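The three views agree. Scene: T-handle (332,217), knob (365,247), tube mouth (379,289), pointer (288,288). Side: handle (348,217), knob (384,235), tube mouth (404,300), pointer (288,308). Red is 60° to the pointer's left (+y side). I'll fit the stand pose from these points.

```bash
cat > h.py <<'E'
import numpy as np, cv2
from scipy.spatial.transform import Rotation as R
from scipy.optimize import least_squares
def proj(d,P):
    f=240/np.tan(np.radians(d["fovy"])/2)
    p=(np.atleast_2d(P)-d["eye"])@R.from_euler("xyz",d["orientation"]).as_matrix()
    return np.c_[d["cx"]+f*p[:,0]/p[:,2], d["cy"]+f*p[:,1]/p[:,2]]
def w(s,P):
    c,n=np.cos(s[2]),np.sin(s[2]); P=np.atleast_2d(P)
    return np.c_[s[0]+c*P[:,0]-n*P[:,1], s[1]+n*P[:,0]+c*P[:,1], P[:,2]]
def fit(obs,s0):  # obs: list of (camdict, P(n,3), px(n,2))
    r=least_squares(lambda s:np.concatenate([(proj(d,w(s,P))-px).ravel() for d,P,px in obs]),s0)
    return r.x,r.fun.reshape(-1,2)
E
python3 - <<'E'
from h import *
from bench import robot, imaging, hand
S=imaging.get_image("scene");D=imaging.get_image("side")
P=np.array([[0,0,188],[0,-105,184],[0,-165,75],[-148.5,0,49]])
s,r=fit([(S,P,np.array([[332,217],[365,247],[379,289],[288,288]])),(D,P,np.array([[348,217],[384,235],[404,300],[288,308]]))],[550,-150,0.])
print(s,r.round(1))
for n,d,x,y in(("a",S,250,180),("b",D,250,190)):
    im=d["img"].copy()
    c=cv2.resize(im[y:y+160,x:x+200],None,fx=4,fy=4,interpolation=cv2.INTER_CUBIC)
    Q=w(s,[[0,0,188],[47,0,202],[-47,0,202],[0,-105,206],[0,-105,162],[0,-165,75],[-148.5,0,49],[140,172,12],[140,-172,12],[-140,-172,12],[-140,172,12]])
    for u,v in proj(d,Q): cv2.drawMarker(c,(int((u-x+.5)*4),int((v-y+.5)*4)),(255,0,255),0,12,1)
    cv2.imwrite(f"pics/{n}.png",c)
E
```

```text
[ 5.45784211e+02 -1.41847710e+02  2.16949275e-01] [[ 0.6  1.3]
 [-0.1 -2.8]
 [ 1.3 -0.1]
 [-0.8  0.2]
 [-1.7  1. ]
 [ 0.6  1.7]
 [ 1.7  1.7]
 [-1.5 -2.9]]
```

View pics/a.png

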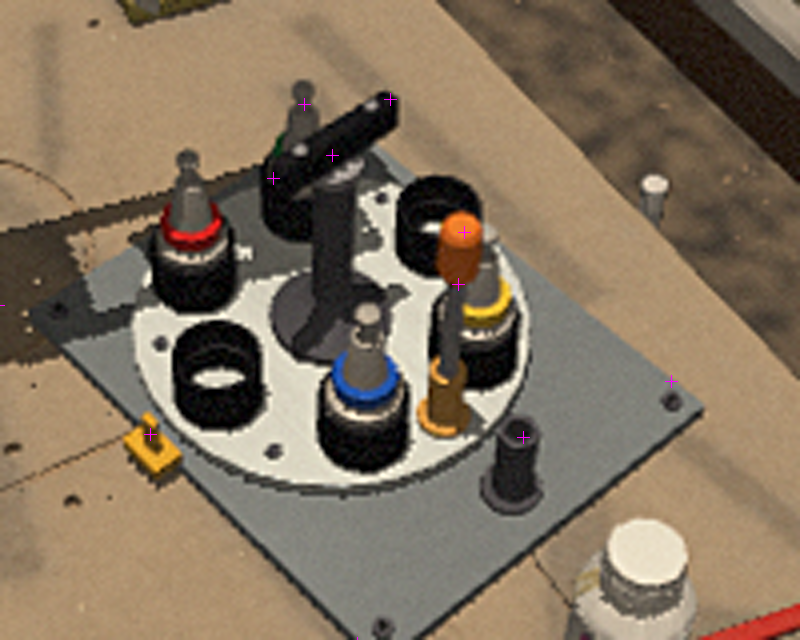

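View pics/b.png

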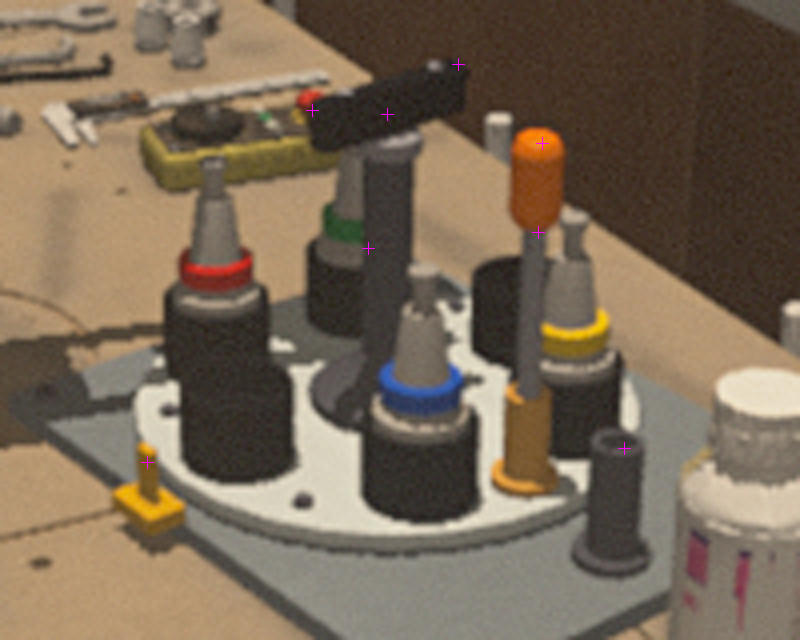

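Overlay: red stands 60° from the pointer on the stand's +y side, so the carousel needs +60° (CCW). Residuals are about 2 px, so I'll refine with pixel readings from the crops, check the bottle position and go above the knob for a wrist view.

```bash
python3 - <<'E'
from h import *
from bench import robot, imaging, hand
S=imaging.get_image("scene");D=imaging.get_image("side")
P=np.array([[0,0,188],[0,-105,184],[0,-165,75],[-148.5,0,49],[0,-105,75]])
a=np.array([[333,146],[460,248],[519,430],[149,418],[449,362]])/4-.5+[250,180]
b=np.array([[388,107],[538,178],[616,438],[147,448],[527,388]])/4-.5+[250,190]
s,r=fit([(S,P,a),(D,P,b)],[545,-141,0.2]); print(s,r.round(1).tolist())
for o in ((S,P,a),(D,P,b)): print(fit([o],s)[0])
np.save("s.npy",s)
# bottle axis mid height (z~170, cap): scene (412,318), side (441,295)
br=least_squares(lambda q:np.r_[proj(S,[[*q,180]])[0]-[411,317],proj(D,[[*q,180]])[0]-[441,291]],[500,-350])
print("bottle",br.x,br.fun,"tube",w(s,[[0,-165,75]]))
k=w(s,[[0,-105,184]])[0]
robot.move_ptp([k[0],k[1],265],[np.pi,0,np.pi/2+s[2]])
d=imaging.get_image("wrist"); cv2.imwrite("pics/w1.png",d["img"])
print(proj(d,w(s,[[0,-105,206],[0,-165,75],[0,0,202]])).round(1),robot.current_tcp_pos(),robot.current_eef_rot(),robot.current_t())
E
```

```text
[ 5.51411398e+02 -1.32977013e+02  1.96013011e-01] [[-0.1, -0.9], [-0.4, -0.3], [-0.1, -0.9], [-0.0, -0.1], [-0.6, 0.9], [0.1, -0.2], [-0.3, 0.7], [0.7, 0.5], [0.1, 0.2], [0.3, 0.7]]
[ 5.51490794e+02 -1.33979806e+02  1.95927099e-01]
[ 5.51837628e+02 -1.31432991e+02  1.96730350e-01]
bottle [ 541.44918854 -447.72025534] [-0.44412736  0.67231884  0.35948652 -0.91915228] tube [[ 583.54683868 -294.81740831   75.        ]]
[[321.7 277.6]
 [321.8 289.5]
 [321.7  56.5]] [ 571.90107765 -234.38594126  264.83484794] [-3.14151103e+00 -1.01968441e-03  1.76770073e+00] 1.3417
```

View pics/w1.png

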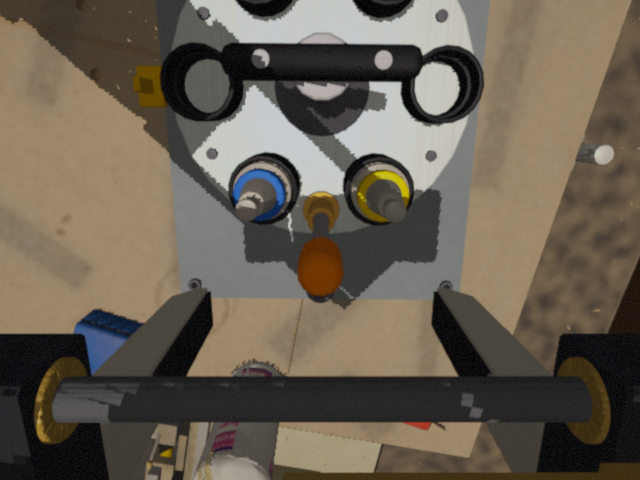

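The wrist view confirms the fit to about 2 px: knob at (321,270), tube under it, handle at (321,60), bottle clear at about 155 mm from the tube. Next I grip and pull the pin, then look.

```bash
python3 - <<'E'
from h import *
from bench import robot, imaging, hand
s=np.load("s.npy"); k=w(s,[[0,-105,184]])[0]
print(robot.move_linear(k,speed=80,f_stop=15))
hand.move_gripper(0.0); print(robot.current_gripper_width()*93,robot.current_finger_force(),robot.current_contact_force())
p=robot.current_tcp_pos(); print(p)
robot.move_linear([k[0],k[1],k[2]+86],speed=60); print(robot.current_contact_force(),robot.current_finger_force())
t=w(s,[[0,-165,184+86]])[0]
robot.move_linear(t,speed=50); robot.sleep(.5); print(robot.current_tcp_pos(),robot.current_t())
S=imaging.get_image("scene");D=imaging.get_image("side")
q=t-[0,0,184]; q2=[t[0],t[1],86-0+2]
out=[]
for d in (S,D):
    uv=proj(d,[t,[t[0],t[1],88],w(s,[[0,-165,75]])[0]]); x,y=(uv[1]-[50,60]).astype(int)
    c=cv2.resize(d["img"][y:y+120,x:x+100],None,fx=4,fy=4,interpolation=cv2.INTER_CUBIC)
    for u,v in uv: cv2.drawMarker(c,(int((u-x+.5)*4),int((v-y+.5)*4)),(255,0,255),0,10,1)
    out.append(c)
cv2.imwrite("pics/c.png",np.hstack(out))
E
```

```text
False
23.96440828500418 29.99991677250364 [ 0.4193961  -0.05366462 -0.0005476 ]
[ 571.75905245 -236.01328151  183.95498965]
[ 0.69708053  0.79872261 -2.01301545] 29.999833229035175
[ 583.55733074 -294.76821978  270.00704648] 7.0167
```

View pics/c.png

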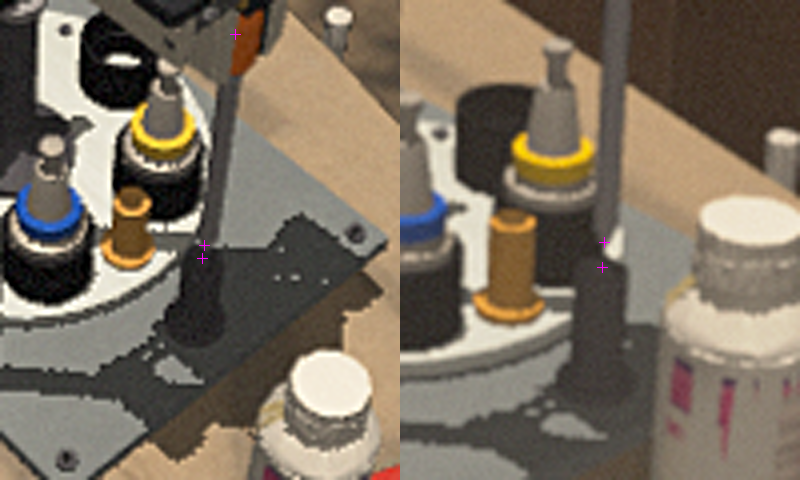

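The pin is out, its tip at about (208,246) and (604,238) in the crops, directly over the tube mouth. I'll lower it under force guard.

```bash
python3 - <<'E'
from h import *
from bench import robot, imaging, hand
s=np.load("s.npy"); t=w(s,[[0,-165,195.5]])[0]
print(robot.move_linear(t,speed=35,f_stop=10),robot.current_tcp_pos(),robot.current_contact_force(),robot.current_ft_torque(),robot.current_t())
E
```

```text
False [ 583.61014383 -294.86205353  195.67501442] [ 0.730824   -0.2834888  -1.96121351] [ 0.00124029  0.02519666 -0.05761684] 9.3917
```

```bash
python3 - <<'E'
from h import *
from bench import robot, imaging, hand
s=np.load("s.npy"); t=w(s,[[0,-165,280]])[0]
hand.move_gripper(1.0); robot.move_linear(t,speed=100)
a=[s[0],s[1],280]
robot.move_ptp(a,[np.pi,0,s[2]])
d=imaging.get_image("wrist");e=imaging.get_image("side")
for n,g in(("w",d),("s",e)):
    for u,v in proj(g,w(s,[[0,0,202],[47,0,202],[-47,0,202],[0,-165,215],[0,-165,75]])): cv2.drawMarker(g["img"],(int(u+.5),int(v+.5)),(255,0,255),0,10,1)
cv2.imwrite("pics/d.png",np.hstack([d["img"][100:460,80:560],cv2.resize(e["img"][190:350,330:460],None,fx=2.25,fy=2.25)]))
print(robot.current_qpos(),robot.current_contact_force(),robot.current_t())
E
```

```text
[-4.33732563e-01  2.66083919e-01  1.42151481e+00 -4.35124274e-05
  1.45425130e+00  9.40993907e-01] [ 0.08244798  0.22532708 -0.67327628] 13.2333
```

View pics/d.png

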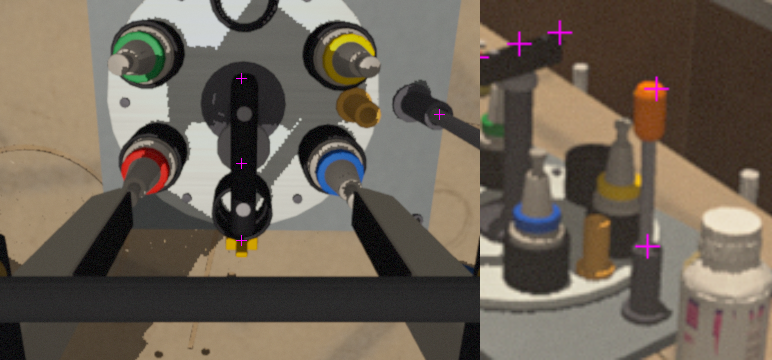

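The pin stands in the tube, and the bar matches the predicted marks to about 1–2 mm. Next: grip the handle and turn +60°.

```bash
python3 - <<'E'
from h import *
from bench import robot, imaging, hand
s=np.load("s.npy")
print(robot.move_linear([s[0],s[1],196],speed=90,f_stop=15))
hand.move_gripper(0.0); print(robot.current_gripper_width()*93,robot.current_finger_force(),robot.current_contact_force())
q=np.array(robot.current_qpos())
for i in range(1,7):
    p=q.copy(); p[5]-=i*np.pi/18; robot.move_j(p)
    print(robot.current_contact_force().round(1),robot.current_ft_torque().round(2))
robot.sleep(.3)
print(robot.current_eef_rot(),s[2]+np.pi/3,robot.current_finger_force(),robot.current_t())
S=imaging.get_image("scene");D=imaging.get_image("side")
for g in(S,D):
    for u,v in proj(g,w(s,[[-95,0,145],[-148.5,0,49],[0,-165,215]])): cv2.drawMarker(g["img"],(int(u+.5),int(v+.5)),(255,0,255),0,6,1)
f=lambda g,x,y:cv2.resize(g["img"][y:y+170,x:x+130],None,fx=3,fy=3,interpolation=cv2.INTER_CUBIC)
cv2.imwrite("pics/e.png",np.hstack([f(S,270,190),f(D,275,200)]))
E
```

```text
False
14.6001048155156 29.98645842075348 [ 0.24610472 -5.01262829 -1.0845903 ]
[ 1.5 -2.  -1.8] [-0.08 -0.31  0.59]
[ 4.1 -0.3 -3.5] [ 0.17 -0.55  0.52]
[ 3.4 -0.2 -3.1] [ 0.   -0.41  0.6 ]
[ 3.6  0.7 -1.5] [ 0.14 -0.46  0.59]
[ 3.9  0.1 -1.6] [ 0.08 -0.4   0.56]
[ 1.9 -0.  -2.4] [-0.07 -0.33  0.62]
[3.14063416e+00 9.59459415e-04 1.24083156e+00] 1.2432105621127547 29.99304234981537 17.5583
```

View pics/e.png

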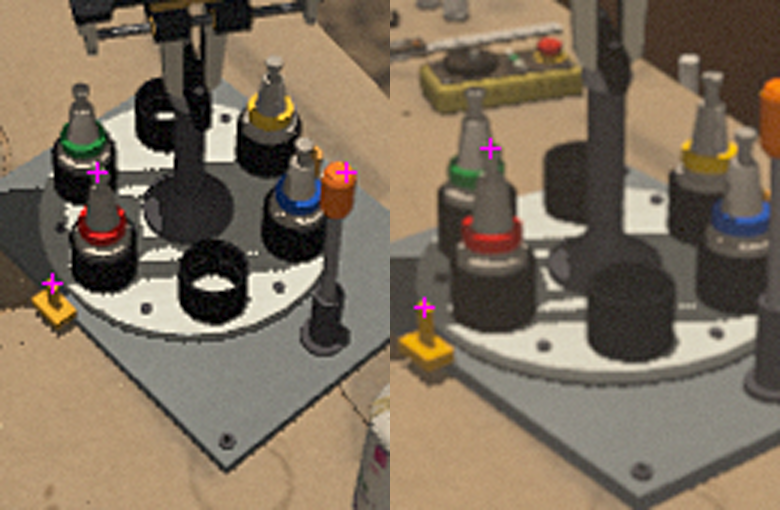

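Red now stands at the pointer: its top is at (98,168), with the mark at (97,172). I'll quantify the offset from the red ring's outline before handing in.

```bash
python3 - <<'E'
from h import *
from bench import robot, imaging, hand
s=np.load("s.npy"); th=np.linspace(0,2*np.pi,60)
ring=np.array([[20*np.cos(t),20*np.sin(t),z] for t in th for z in(78,90)])
for n in("scene","side"):
    g=imaging.get_image(n); c=w(s,[[-95,0,84]])[0]; u,v=proj(g,c)[0].astype(int)
    h=cv2.cvtColor(g["img"],cv2.COLOR_BGR2HSV).astype(int)
    m=((h[...,0]<8)|(h[...,0]>172))&(h[...,1]>150)&(h[...,2]>60)
    ys,xs=np.nonzero(m[v-15:v+15,u-18:u+18]); xs+=u-18
    pl=lambda y:proj(g,w(s,ring+[-95*np.cos(y/95),y,0]))[:,0]
    obs=(xs.min()+xs.max())/2
    for y in(-8,-4,0,4,8): print(n,y,round((pl(y).min()+pl(y).max())/2-obs,2),xs.min(),xs.max())
E
```

```text
scene -8 1.81 296 311
scene -4 0.67 296 311
scene 0 -0.42 296 311
scene 4 -1.45 296 311
scene 8 -2.42 296 311
side -8 3.07 299 317
side -4 1.72 299 317
side 0 0.44 299 317
side 4 -0.76 299 317
side 8 -1.89 299 317
```

Offset −1.5 mm (scene) and +1.5 mm (side), so about 0 on average and well inside ±7 mm. I'm handing in.

```bash
python3 -c "
from bench import robot, imaging, hand
print(robot.current_finger_force(),robot.current_t()); print(robot.hand_in())"
```

```text
29.990616738796234 17.7583
the job is handed in; nothing more can be done
None
```

The job is handed in at about 18 s: the lock pin stands in the parking tube, the red-ringed holder is at the pointer (measured within about 2 mm), and the T-handle is still gripped at about 30 N; no verdict came back.

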